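# Fit a spare electrode in its holder and close it with the cover plate

## Robot

A 6-joint arm with a two-finger parallel gripper is mounted at the origin on the work surface. World frame = base frame: x ahead of the robot, y to its left, z up, the work surface at z = 0. Lengths are in m, angles in rad, forces in N, time in s.
With the tool pointing down it reaches from about 0.35 to 0.975 m from the base axis. Payload 4.9 kg.
Tool frame: the origin (TCP) lies at the very end of the fingers, on their centre line; the grasp point (between the pads) lies behind it (manip.pinch_z is the y of the grasp point in the tool frame, in m); y points along the fingers, x is the direction in which the jaws open and shut, and the axes are right-handed (so a half turn about y gives the same grasp; the last joint's range is limited). The gripper opens to 85 mm and grips with 20 to 120 N. Pads are 22 mm wide; open, the fingers measure 114 mm over their backs; the gripper's body (76 mm by 85 mm) begins 54 mm behind the grasp point. The pads swing forward as they close: fully open they stand 13 mm farther back than shut.
Start: joints at [-1.25, 0.053, 1.613, -0, 1.476, -0.119], TCP at [0.266, -0.566, 0.231] pointing down, gripper open.
Joint ranges: [-3.01, 3.01], [-1.01, 2.22], [0.06, 2.58], [-1.02, 4.17], [0.09, 2.62], [-3.14, 3.14]. Speed limits (rad/s): [2.57, 2.57, 3.14, 3.14, 3.14, 3.14].

## Interface

Orientations are given as a unit quaternion [w, x, y, z].
In Python, from plant import manip gives the robot as it stands.
- The arm moves only by the tool drive_tool, never from a script. Its argument "motion" is a list of rows, each a list of 3 entries, a list of its own where there are three numbers: the shift along the tool's x, y, z in units of 25 mm (1.0 is 25 mm), then the turn, a rotation vector about the tool's x, y, z in units of 5 degrees (1.0 is 5 degrees), then the closure, from -1 (fully open) to 1 (shut). A call has 1 to 12 rows; each row shifts and turns the commanded pose from where the row before left it, along the tool's axes as they then stand; what a row does not reach is not made up. A row lasts 1/10 s, in which the tool goes at most 50 mm and 8.59 degrees, less where a joint would pass 70% of its speed; a pose out of reach is approached as far as the arm can. A call is refused whole if a number of a shift passes 1 or a number of a turn 1, either way. A call with a gripper value outside its range is refused whole. The fingers move at their own pace and stop on an object; the grip force is fixed at half the most. Time passes only in rows, so rows that do not move let the fingers close. It gives the time, the measured TCP pose, the force and the opening at its end, in the units of the state.
- manip.state(): the state, without advancing time (a new reading comes with each control period).
- manip.grab_frame(name): name is "scene" or "top" or "wrist"; returns a dict with "img" (480x640x3 uint8, blue, green, red), "range_z" (480x640 float32, m along the optical axis (not along the pixel's ray), 0 where there is no reading), "camera_matrix" (3x3 intrinsics, pixels), "world_from_camera" (4x4, takes a point from camera to world coordinates); the wrist camera has in their place "T_tool_cam" (4x4, takes a point from camera to tool coordinates, whose origin is the TCP and whose axes are the tool frame's). Camera axes: x right, y down, z forward; pixel columns grow to the right and rows downward; lengths in m; the calibration is good to about 2 mm. A picture is of the moment at which its call begins: read the wrist's pose just before it.
- manip.job_done(): hands the job in, once; it reports no verdict.
The state is a dict: "time": time; "joint_pos": joint angles; "joint_vel": joint speeds; "joint_efforts": joint torques, N m; "tool_pos": TCP position; "tool_rot": TCP orientation; "contact_force": force on the tool from outside, world axes, zero at the start; "ft_torque": the same for the moment, N m; "gripper_width": opening from 0.0 (shut) to 1.0 (fully open).
Only numpy, scipy, OpenCV 4.12 (cv2) and the standard library are available. Lean on these libraries where they do the work, as an engineer would, in place of code of your own. Each camera call takes 0.05 s, during which the arm holds its last target. There are 200 camera calls.

## Task

Fit the spare electrode: pluck the longest of the white electrodes out of the pocket tray by its ends, set it down on the black rubber pad and let go, then take it again across its narrow width, lower it (do not drop it) to the floor of the holder's channel and push it endways, firmly but gently, against the black flow fitting so that it stays butted there. Then lower the aluminium cover plate over the holder's four posts until it lies flat on their shoulders, and let go; leave everything else where it is.

Things in the scene. Friction and masses are not known exactly. Their poses are not given: they have to be found in the camera images.
- electrode: the electrode to be fitted: white plastic flow-through block 40 long x 14 wide x 20 high mm with sharp edges, about 25 g, a small steel contact dot in the middle of its top and a dark bore on each end. It is the longest of the three white spares in the tray. Origin at the centre of its underside, x along its length, z up. Its two ends are alike.
- tray: grey pocket tray, 124 x 136 mm, with four parallel pockets running along x, side by side at 30 mm pitch (centres at y = -45, -15, +15, +45 mm). Origin under its centre on the bench. Which spare is in which pocket varies; one pocket is empty. The spares lie along the pockets.
- pockets (a point): centre of the tray's floor, 3 mm above the bench. Ribs between pockets: 40 mm long (|x| < 20), tops 24 mm above the bench, 1 mm over the electrode, 1.2 mm beside it: no room for a finger at its long sides. Beyond (|x| 24 to 62) the floor is an open trough for fingers to reach its ends, past a lip 2 mm high at |x| = 21.5 to 23.5.
- pad: flat black rubber handling pad, 90 x 90 x 4 mm, fixed to the bench; origin at the centre of its underside, its top 4 mm above the bench. Put the electrode down here to change grip.
- holder: aluminium electrode holder fixed to the bench, base 116 x 64 x 5 mm, with a channel along x in its middle and four upright steel posts near its corners. Origin under its centre on the bench, z up.
- channel (a point): centre of the channel's floor, 5 mm above the bench. Channel 17 mm wide between two low guides (4 mm thick, tops 9 mm above the bench), 54 mm long from a plain end wall at x = -27 to the black fitting at x = +27 mm; both ends rise to 33 mm above the bench, no room for fingers at the electrode's ends. Outside the guides there is room for fingers.
- posts (a point): centre between the four posts, at the height of their shoulders, 34 mm above the bench. The posts stand at x = +-42, y = +-19 mm: 15 mm thick up to the shoulder, then a pin 8 mm thick with a tapered tip, its top 52 mm above the bench.
- fitting: the black flow fitting, a block 9 x 22 x 28 mm fixed at the +x end of the holder's channel. Origin at the foot of its flat face that looks into the channel (towards the holder's -x), 27 mm from the holder's centre.
- butt_point (a point): where the origin of the electrode is when it stands on the channel floor with its end flat against the fitting: 7 mm from the holder's centre towards the fitting, 5 mm above the bench.
- cover: aluminium cover plate 112 x 62 x 5 mm, 0.14 kg, flat on the bench: four through holes 11 mm wide at x = +-42, y = +-19 mm, and in its middle a grip bar 44 mm long (along x), 14 mm wide, its top 29 mm above the plate's underside. Origin at the centre of its underside. A half turn makes no difference. Seated, its underside rests on the post shoulders.
- short_electrode: bystander: white block 26 x 14 x 20 mm in another pocket of the tray; leave it there. Origin at the centre of its underside.
- round_electrode: bystander: white cylinder 34 mm long, 13.6 mm thick, lying in another pocket; leave it there. Origin at its underside.
- cup: bystander: small white sample cup, 28 mm wide, 28 mm high, between cover and holder. Origin at the centre of its underside.
- screwdriver: bystander: screwdriver 150 mm long lying beyond the holder.
- reagent: bystander: amber bottle 52 mm wide, 85 mm high, beyond the tray. Origin at the centre of its underside.
- jar: bystander: white jar 52 mm wide, 60 mm high, on the robot's side of the tray. Origin at the centre of its underside.
- timer: bystander: flat white bench timer 50 x 65 x 18 mm, on the robot's side of the holder. Origin at the centre of its underside.
Things that resemble listed ones, but are neither listed nor needed, are in the scene too. What is shaped like the cover but orange is not meant.

How it is judged:
On the way, in this order (a step that is already met when the one before it is completed fails the run):
1. the long electrode is held clear above the pocket tray (contact force between the fingers and electrode above 1 N and z of electrode in the frame of tray above 0.03 m), for 0.1 s.
2. it lies upright on the black handling pad, let go and at rest (x of electrode in the frame of pad between -0.045 and 0.045 m and y of electrode in the frame of pad between -0.045 and 0.045 m and z of electrode in the frame of pad between 0.002 and 0.006 m and contact force between the fingers and electrode below 0.05 N and linear speed of electrode below 0.02 m/s and angle between electrode's own z axis and vertical below 0.1 rad), for 0.2 s.
3. it stands on the floor of the holder's channel and the gripper presses it endways against the fitting with at least 2 N (horizontal distance between electrode and butt_point below 0.0025 m and z of electrode in the frame of holder between 0.0035 and 0.0065 m and angle between the x axis of electrode and the x axis of holder, either way round below 0.1 rad and angle between electrode's own z axis and vertical below 0.08 rad and contact force between the fingers and electrode above 1 N and contact force between electrode and fitting above 2 N), for 0.1 s.
At the end, for the whole second after the job is handed in: Electrode released, at rest, upright on the channel floor (1.5 mm), along it (0.1 rad), within 2.5 mm of the butt point; cover released, at rest, flat (0.04 rad) on the post shoulders (underside 32 to 36.5 mm above the holder's), within 4 mm and 0.1 rad of the holder (horizontal distance between electrode and butt_point below 0.0025 m and z of electrode in the frame of holder between 0.0035 and 0.0065 m and angle between the x axis of each of electrode, cover and the x axis of holder, either way round below 0.1 rad and angle between electrode's own z axis and vertical below 0.08 rad and horizontal distance between cover and holder below 0.004 m and z of cover in the frame of holder between 0.032 and 0.0365 m and angle between cover's own z axis and vertical below 0.04 rad and linear speed of each of electrode, cover below 0.01 m/s and contact force between the fingers and cover below 0.05 N and contact force between the fingers and electrode below 0.05 N); the robot touches nothing.
It fails at once if another thing on the bench or in the tray is moved by more than 20 mm (distance of any of short_electrode, round_electrode, cup, screwdriver, reagent, jar, timer from where it was at the start of the episode above 0.02 m).
It fails at once if the electrode is pressed against the fitting with more than 30 N (contact force between electrode and fitting above 30 N).
It fails at once if the electrode is dropped into the holder instead of lowered (horizontal distance between electrode and holder below 0.03 m and z of electrode in the frame of holder between 0 and 0.05 m and contact force between the fingers and electrode below 0.02 N and linear speed of electrode above 0.2 m/s).
It also fails if it takes over 72 s, if anything falls off the work surface, if the arm or the gripper's body presses on something with over 40 N, if the wrist force passes 120 N, or if a joint passes its speed limit or range.

## Working session

There is one attempt and no reset: what is moved stays moved. The work goes in short steps, Python scripts to look and compute and a tool call to move; the robot and the scene stay as the last step left them, time stands still between calls to the robot, and variables do not carry over. Pictures are saved under pics/ and viewed, about 8 in all and at most 12, crops included, and the job is handed in when it is done.

Besides the shell and the picture viewer there is one more tool, called as name(argument=value, ...) on one line, values as JSON. drive_tool: Moves the arm, as the interface text tells. Its arguments: {"type":"object","properties":{"motion":{"type":"array","items":{"type":"array"}}},"required":["motion"]}

```bash
mkdir -p pics; ls
python3 - <<'E'
from plant import manip
import cv2,numpy as np
s=manip.state(); print(s, manip.pinch_z)
for n in ("scene","top"):
    f=manip.grab_frame(n); cv2.imwrite(f"pics/{n}0.png",f["img"]); np.savez(f"{n}0.npz",**f)
    print(n,f["camera_matrix"],f["world_from_camera"])
E
```

```text
pics
{'time': 0.0, 'joint_pos': array([-1.24997111e+00,  5.33713792e-02,  1.61430769e+00,  4.61474200e-06,
        1.47597621e+00, -1.19007112e-01]), 'joint_vel': array([ 0.00097088, -0.00046362, -0.00148666,  0.00160784,  0.00016682,
        0.00025535]), 'joint_efforts': array([-4.67376067e-04, -3.93671966e+01, -3.70179749e+01, -1.13061001e-04,
        6.93050111e-03,  6.14847224e-06]), 'tool_pos': array([ 0.26591723, -0.56492083,  0.23004583]), 'tool_rot': array([ 0.59749372, -0.59656903,  0.37944785, -0.37831995]), 'contact_force': array([0.57155529, 0.41845719, 0.20561986]), 'ft_torque': array([ 0.02806418, -0.04741738,  0.02684823]), 'gripper_width': 1.0010163497728772} -0.0187
scene [[531.55764748   0.         322.53024571]
 [  0.         531.55764748 233.04997074]
 [  0.           0.           1.        ]] [[-0.67449631  0.57188304 -0.46690954  0.98246254]
 [ 0.7381982   0.53173098 -0.41512117  0.40099532]
 [ 0.01086951 -0.62466948 -0.78081361  0.77737569]
 [ 0.          0.          0.          1.        ]]
top [[443.55678031   0.         321.04081787]
 [  0.         443.55678031 236.23314007]
 [  0.           0.           1.        ]] [[ 0.01911301 -0.99872792  0.04666088  0.50663016]
 [-0.9990841  -0.02086519 -0.03735771  0.02576674]
 [ 0.03828377 -0.04590413 -0.99821198  0.82926541]
 [ 0.          0.          0.          1.        ]]
```

View pics/top0.png

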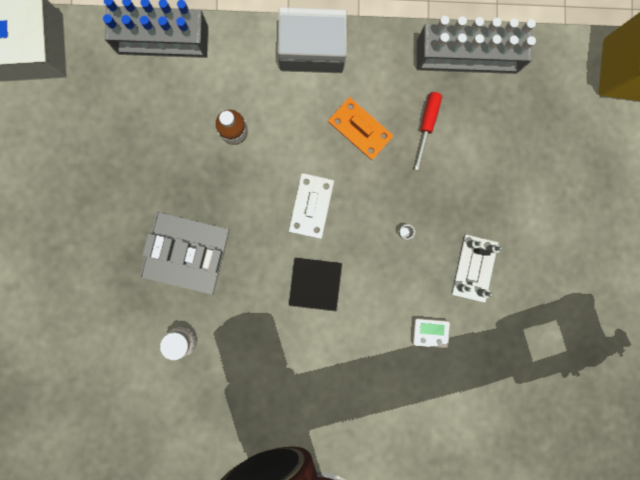

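View pics/scene0.png

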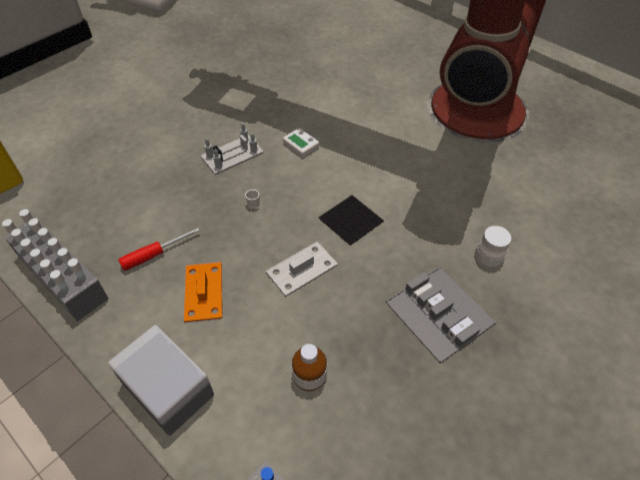

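The top view shows the tray at (186,253) with whites at (158,246), (190,255) and (208,258). The pad is at (316,284), the real cover at (312,206) with the orange decoy at (361,128), and the holder at (476,268). In the scene view the fitting is the dark end near (217,153).

Next I'll get coarse positions and a close crop.

```bash
cat > h.py <<'E'
import numpy as np,cv2
from scipy.spatial.transform import Rotation as R
def ray(uv,K,T,z):
    uv=np.atleast_2d(np.asarray(uv,float)); d=np.c_[(uv[:,0]-K[0,2])/K[0,0],(uv[:,1]-K[1,2])/K[1,1],np.ones(len(uv))]@T[:3,:3].T
    return T[:3,3]+d*((z-T[2,3])/d[:,2])[:,None]
def proj(p,K,T):
    c=(np.atleast_2d(p)-T[:3,3])@T[:3,:3]; return np.c_[c[:,0]/c[:,2]*K[0,0]+K[0,2],c[:,1]/c[:,2]*K[1,1]+K[1,2]]
def rot(s): q=s["tool_rot"]; return R.from_quat([q[1],q[2],q[3],q[0]]).as_matrix()
def toolT(s): T=np.eye(4); T[:3,:3]=rot(s); T[:3,3]=s["tool_pos"]; return T
def wrist(manip,name):
    s=manip.state(); f=manip.grab_frame("wrist"); T=toolT(s)@f["T_tool_cam"]
    cv2.imwrite(f"pics/{name}.png",f["img"]); np.savez(f"{name}.npz",img=f["img"],range_z=f["range_z"],K=f["camera_matrix"],T=T)
    return f["img"],f["range_z"],f["camera_matrix"],T
def load(n):
    f=np.load(n+".npz"); return f["img"],f["range_z"],f["K"] if "K" in f else f["camera_matrix"],f["T"] if "T" in f else f["world_from_camera"]
def cloud(rz,K,T):
    v,u=np.indices(rz.shape); P=np.stack([(u-K[0,2])/K[0,0]*rz,(v-K[1,2])/K[1,1]*rz,rz],-1)
    return P@T[:3,:3].T+T[:3,3]
def go(s,pos,jaw):  # shift in units & yaw about tool y in units; jaw=world angle of tool x (mod pi), tool down
    A=rot(s); d=A.T@(np.asarray(pos)-s["tool_pos"])/0.025
    y=np.array([0,0,-1.]); x=np.array([np.cos(jaw),np.sin(jaw),0]); best=None
    for sg in (1,-1):
        B=np.c_[sg*x,y,np.cross(sg*x,y)]; r=R.from_matrix(A.T@B).as_rotvec()/np.radians(5)
        if best is None or np.linalg.norm(r)<np.linalg.norm(best): best=r
    return d.round(2),best.round(2)
E
python3 - <<'E'
from h import *
from plant import manip
i,rz,K,T=load("top0")
print("T-tool-down", rot(manip.state()).round(3))
P=cloud(rz,K,T)
for n,u,v in [("tray",186,253),("e1",158,246),("e2",190,255),("e3",208,258),("pad",316,284),("cover",312,206),("hold",476,268),("cup",406,231),("timer",431,332),("jar",174,346),("bottle",231,125)]:
    print(n,P[v,u].round(3),ray((u,v),K,T,0)[0].round(3))
cv2.imwrite("pics/crops.png",np.hstack([cv2.resize(i[200:305,130:240],None,fx=3.6,fy=3.6,interpolation=2),cv2.resize(i[215:320,430:530],None,fx=3.6,fy=3.6,interpolation=2)]))
f=manip.grab_frame("wrist");print(f["T_tool_cam"].round(4),f["camera_matrix"])
E
```

```text
T-tool-down [[ 0.426 -0.001  0.905]
 [-0.905  0.002  0.426]
 [-0.002 -1.     0.   ]]
tray [0.509 0.238 0.023] [0.509 0.244 0.   ]
e1 [0.521 0.288 0.023] [0.521 0.295 0.   ]
e2 [0.506 0.23  0.025] [0.506 0.236 0.   ]
e3 [0.501 0.2   0.017] [0.501 0.203 0.   ]
pad [0.456 0.003 0.003] [0.456 0.002 0.   ]
cover [0.598 0.013 0.03 ] [0.602 0.013 0.   ]
hold [ 0.491 -0.298  0.004] [ 0.491 -0.3    0.   ]
cup [ 0.559 -0.165  0.   ] [ 0.559 -0.166  0.   ]
timer [ 0.373 -0.209  0.018] [ 0.37  -0.215  0.   ]
jar [0.351 0.242 0.062] [0.339 0.26  0.   ]
bottle [0.729 0.155 0.075] [0.751 0.168 0.   ]
[[ 1.000e+00  4.000e-04 -5.000e-04 -1.000e-04]
 [ 6.000e-04 -3.232e-01  9.463e-01 -1.423e-01]
 [ 3.000e-04 -9.463e-01 -3.232e-01  8.400e-02]
 [ 0.000e+00  0.000e+00  0.000e+00  1.000e+00]] [[394.62680828   0.         316.9448407 ]
 [  0.         394.62680828 243.25480776]
 [  0.           0.           1.        ]]
```

View pics/crops.png

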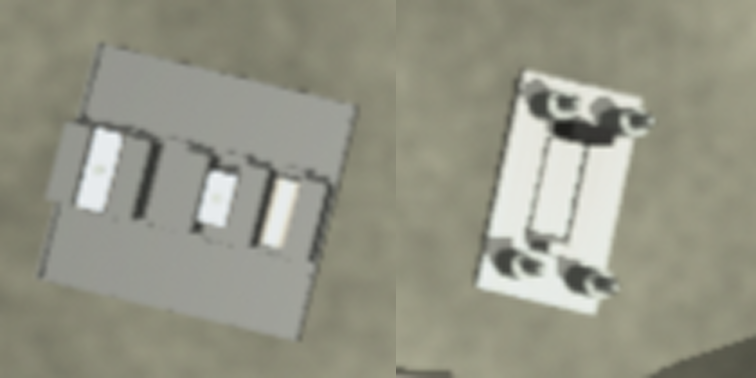

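The long one is top crop (99,170), about 43 mm long with a dot. The short one (217,198) and the round one with no dot (280,214) are the ones to avoid. The holder's black fitting is at its far (+x world) end, and the yaw is about -14°. I'll pass over the holder first for a wrist look.

Run:
```python
from h import *
from plant import manip
print(go(manip.state(),[0.49,-0.29,0.17],np.radians(-14)))
```

```text
(array([-6.13,  2.43, 12.79]), array([-1.000e-02, -1.016e+01, -2.000e-02]))
```

drive_tool(motion=[[[-0.5,0.2,1],[0,0,0],-1],[[-0.5,0.2,1],[0,0,0],-1],[[-0.5,0.2,1],[0,0,0],-1],[[-0.5,0.2,1],[0,0,0],-1],[[-0.5,0.2,1],[0,0,0],-1],[[-0.5,0.2,1],[0,0,0],-1],[[-0.5,0.2,1],[0,0,0],-1],[[-0.5,0.2,1],[0,0,0],-1],[[-0.5,0.2,1],[0,0,0],-1],[[-0.5,0.2,1],[0,0,0],-1],[[-0.5,0.2,1],[0,0,0],-1],[[-0.5,0.2,1],[0,0,0],-1]])

```text
time: 1.35
tool_pos: [0.4741, -0.3009, 0.1708]
tool_rot: [0.597, -0.597, 0.379, -0.379]
contact_force: [0.1, 0.1, 0.5]
gripper_width: 0.998
```

drive_tool(motion=[[[0,0,0],[0,-1,0],-1],[[0,0,0],[0,-1,0],-1],[[0,0,0],[0,-1,0],-1],[[0,0,0],[0,-1,0],-1],[[0,0,0],[0,-1,0],-1],[[0,0,0],[0,-1,0],-1],[[0,0,0],[0,-1,0],-1],[[0,0,0],[0,-1,0],-1],[[0,0,0],[0,-1,0],-1],[[0,0,0],[0,-1,0],-1],[[0,0,0],[0,0,0],-1],[[0,0,0],[0,0,0],-1]])

```text
time: 2.55
tool_pos: [0.4735, -0.3019, 0.171]
tool_rot: [0.701, -0.701, 0.092, -0.092]
contact_force: [0.7, 0.4, 0.4]
gripper_width: 0.999
```

Run:
```python
from h import *
from plant import manip
img,rz,K,T=wrist(manip,"w_hold")
s=manip.state();print(s["time"],s["tool_pos"],s["joint_pos"].round(2),rot(s).round(3))
```

```text
2.6 [ 0.47357697 -0.30196559  0.17109591] [-0.7  -0.05  1.82  0.    1.37 -0.44] [[ 0.966 -0.     0.257]
 [-0.257  0.     0.966]
 [-0.    -1.     0.   ]]
```

View pics/w_hold.png

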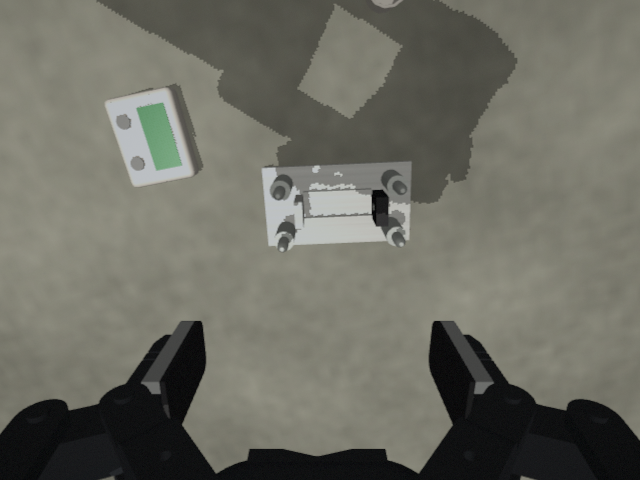

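The holder is in view: base corners near (262,168), (411,162), (411,242), (267,246), fitting black at (380,208), posts at (281,188), (399,186), (398,237), (284,240).

```bash
python3 - <<'E'
from h import *
img,rz,K,T=load("w_hold")
g=img.min(2)
reg=np.zeros(g.shape,bool); reg[150:260,250:425]=1
P=cloud(rz,K,T)
m=reg&(P[...,2]>0.0028)&(P[...,2]<0.009)&(rz>0)
mm=cv2.morphologyEx((reg&(P[...,2]>0.0028)&(rz>0)).astype(np.uint8),cv2.MORPH_OPEN,np.ones((3,3)))
print("bench z",np.median(P[reg&(P[...,2]<0.0025)&(rz>0)][:,2]),"base z",np.median(P[m][:,2]))
# colour mask base, cast on 5mm plane
hsv=cv2.cvtColor(img,cv2.COLOR_BGR2HSV)
c=((hsv[...,1]<25)&(g>90)&reg).astype(np.uint8)
n,l,st,ce=cv2.connectedComponentsWithStats(cv2.morphologyEx(c,cv2.MORPH_CLOSE,np.ones((9,9))))
k=1+st[1:,4].argmax(); print(st[k])
v,u=np.where(l==k); X=ray(np.c_[u,v],K,T,0.005)[:,:2].astype(np.float32)
r=cv2.minAreaRect(X*1000); print("colour rect",r)
# depth clusters
for z0,z1 in((0.044,0.06),(0.029,0.036)):
    q=reg&(P[...,2]>z0)&(P[...,2]<z1)
    n,l,st,ce=cv2.connectedComponentsWithStats(q.astype(np.uint8))
    for k in range(1,n):
        if st[k,4]>4: 
            p=P[l==k]; print(z0,ce[k].round(1),st[k,4],p.mean(0).round(4),p[:,2].max().round(4))
blk=(reg&(g<35)).astype(np.uint8); n,l,st,ce=cv2.connectedComponentsWithStats(blk); k=1+st[1:,4].argmax(); print("fit",st[k],ce[k],P[l==k].mean(0))
E
python3 -c "
import cv2;i=cv2.imread('pics/w_hold.png')[150:260,245:430];cv2.imwrite('pics/w_hold_c.png',cv2.resize(i,None,fx=4,fy=4,interpolation=2))"
```

```text
bench z -0.00026903460542104796 base z 0.004778292578889759
[  250   150   175   110 13665]
colour rect ((492.39593505859375, -300.59320068359375), (89.09185028076172, 142.49386596679688), 71.97870635986328)
0.044 [400.2 188.7] 112 [ 0.5366 -0.2849  0.049 ] 0.0531
0.044 [277.8 194.2] 109 [ 0.4556 -0.2673  0.049 ] 0.0524
0.044 [398.9 241.3] 105 [ 0.5286 -0.3216  0.0487] 0.0524
0.044 [281.9 246.2] 103 [ 0.4476 -0.3039  0.0488] 0.0529
0.029 [394.7 183.4] 228 [ 0.536  -0.2838  0.0334] 0.0358
0.029 [280.2 188.4] 225 [ 0.4561 -0.2663  0.0335] 0.0358
0.029 [381.  211.1] 393 [ 0.5225 -0.3016  0.0324] 0.0353
0.029 [297.7 214.6] 230 [ 0.4629 -0.2885  0.0326] 0.0352
0.029 [393.9 233.2] 211 [ 0.5281 -0.3203  0.0333] 0.036
0.029 [284.1 237.8] 203 [ 0.4483 -0.3028  0.0333] 0.0359
fit [372 190  16  33 359] [379.30640669 202.74094708] [ 0.52277783 -0.29567428  0.03000292]
```

View pics/w_hold_c.png

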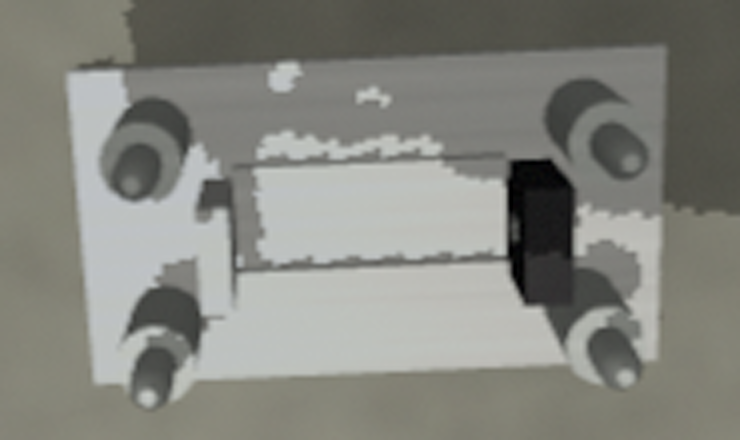

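Crop: post tips at crop (132,183), (630,160), (623,375), (148,397). Base corners are at (67,72), (665,46), (658,358), (95,384), and the fitting face is near x=508–525.

Run:
```python
from h import *
img,rz,K,T=load("w_hold")
o=np.array([245,150])
def an(name,c,z):
    X=ray(np.array(c)/4+o,K,T,z)[:,:2]; a,b,c_,d=X
    print(name,X.mean(0).round(4),"len",np.linalg.norm(b-a).round(4),np.linalg.norm(c_-d).round(4),"wid",np.linalg.norm(a-d).round(4),np.linalg.norm(b-c_).round(4),"yaw",np.degrees([np.arctan2(*(b-a)[::-1]),np.arctan2(*(c_-d)[::-1])]).round(2))
an("tips",[(132,183),(630,160),(623,375),(148,397)],0.052)
an("base",[(67,72),(665,46),(658,358),(95,384)],0.005)
P=cloud(rz,K,T); reg=np.zeros(rz.shape,bool); reg[150:260,250:425]=1
n,l,st,ce=cv2.connectedComponentsWithStats((reg&(P[...,2]>0.0505)).astype(np.uint8))
M=[P[l==k].mean(0) for k in range(1,n) if st[k,4]>5]; print(np.round(M,4),np.mean(M,0))
from plant import manip
s=manip.state()
img,rz,K,T=load("top0"); 
m=(img.max(2)<45).astype(np.uint8);m[:240]=0;m[330:]=0;m[:,:280]=0;m[:,350:]=0
v,u=np.where(m); r=cv2.minAreaRect((ray(np.c_[u,v],K,T,0.004)[:,:2]*1000).astype(np.float32)); print("pad",r)
m=(img.min(2)>165).astype(np.uint8);m[:165]=0;m[245:]=0;m[:,:280]=0;m[:,345:]=0
v,u=np.where(m); r=cv2.minAreaRect((ray(np.c_[u,v],K,T,0.005)[:,:2]*1000).astype(np.float32)); print("cover",r)
print(go(s,[0.515,0.27,0.15],np.radians(-14)))
```

```text
tips [ 0.4925 -0.2952] len 0.0835 0.0833 wid 0.0382 0.038 yaw [-12.2  -12.06]
base [ 0.4926 -0.2956] len 0.1156 0.1161 wid 0.0641 0.0634 yaw [-12.42 -12.08]
[[ 0.5354 -0.2833  0.0598]
 [ 0.4576 -0.2647  0.0673]
 [ 0.529  -0.3225  0.0513]
 [ 0.4471 -0.3046  0.0514]] [ 0.49227667 -0.29377627  0.05742733]
pad ((456.7771911621094, 4.642463684082031), (84.18952941894531, 84.65713500976562), 84.33831024169922)
cover ((602.3847045898438, 14.589176177978516), (63.76118469238281, 113.6718978881836), 79.00334167480469)
(array([-4.28,  0.85, 22.54]), array([-0.  , -0.18, -0.  ]))
```

drive_tool(motion=[[[-0.2,0.1,1],[0,0,0],-1],[[-0.2,0.1,1],[0,0,0],-1],[[-0.2,0.1,1],[0,0,0],-1],[[-0.2,0.1,1],[0,0,0],-1],[[-0.2,0.1,1],[0,0,0],-1],[[-0.2,0.1,1],[0,0,0],-1],[[-0.2,0.1,1],[0,0,0],-1],[[-0.2,0.1,1],[0,0,0],-1],[[-0.2,0,1],[0,0,0],-1],[[-0.2,0,1],[0,0,0],-1],[[-0.2,0,1],[0,0,0],-1],[[-0.2,0,1],[0,0,0],-1]])

```text
time: 3.8
tool_pos: [0.4923, 0.0044, 0.1514]
tool_rot: [0.701, -0.701, 0.091, -0.092]
contact_force: [-0.3, 0.1, 0.1]
gripper_width: 1.003
```

drive_tool(motion=[[[-0.2,0,1],[0,0,0],-1],[[-0.2,0,1],[0,0,0],-1],[[-0.2,0,1],[0,0,0],-1],[[-0.2,0,1],[0,0,0],-1],[[-0.2,0,1],[0,0,0],-1],[[-0.2,0,1],[0,0,0],-1],[[-0.2,0,1],[0,0,0],-1],[[-0.2,0,1],[0,0,0],-1],[[-0.1,0,1],[0,0,0],-1],[[0,0,0.5],[0,0,0],-1],[[0,0,0],[0,0,0],-1],[[0,0,0],[0,0,0],-1]])

```text
time: 5.0
tool_pos: [0.5118, 0.2433, 0.1511]
tool_rot: [-0.701, 0.701, -0.091, 0.091]
contact_force: [0.3, -0.3, -0.4]
gripper_width: 1.003
```

Run:
```python
from h import *
from plant import manip
img,rz,K,T=wrist(manip,"w_tray")
s=manip.state();print(s["time"],s["tool_pos"],s["joint_pos"].round(2))
P=cloud(rz,K,T)
g=img.min(2); m=((g>150)&(P[...,2]>0.012)&(P[...,2]<0.03)).astype(np.uint8)
n,l,st,ce=cv2.connectedComponentsWithStats(m)
for k in range(1,n):
    if st[k,4]>300:
        v,u=np.where(l==k); print(st[k],ce[k].round(1),"z",np.median(P[l==k][:,2]).round(4))
        print(cv2.minAreaRect((ray(np.c_[u,v],K,T,0.023)[:,:2]*1000).astype(np.float32)), cv2.minAreaRect((P[l==k&1 if 0 else l==k][P[l==k][:,2]>0.0215][:,:2]*1000).astype(np.float32)) if (P[l==k][:,2]>0.0215).any() else 0)
```

```text
5.05 [0.51182196 0.2429517  0.15112093] [ 0.31 -0.02  1.83 -0.    1.34  0.57]
[295 131  45  22 745] [318.2 141.9] z 0.0237
((528.3529052734375, 303.85498046875), (12.847339630126953, 29.474931716918945), 78.10493469238281) ((528.3775024414062, 303.8697509765625), (12.921032905578613, 29.338062286376953), 77.93286895751953)
[ 282  154   58   22 1060] [311.  164.1] z 0.0227
((520.3630981445312, 290.73504638671875), (13.076478004455566, 38.58406448364258), 77.4014892578125) ((520.3395385742188, 290.6525573730469), (13.154196739196777, 38.66651153564453), 77.4408950805664)
[298 239  34  18 518] [314.6 247.4] z 0.0227
((507.3731384277344, 232.25929260253906), (13.060314178466797, 24.111356735229492), 75.8582763671875) ((507.36907958984375, 232.16552734375), (13.676583290100098, 24.20039939880371), 76.2113037109375)
[294 275  44  13 425] [317.4 281.1] z 0.0157
((501.3142395019531, 206.18539428710938), (9.042564392089844, 32.31547927856445), 77.46736907958984) ((517.4473876953125, 207.9020233154297), (0.07422339916229248, 1.6014611721038818), 58.60940933227539)
[290 296  53  16 683] [315.7 303.2] z 0.0236
((497.04583740234375, 187.99005126953125), (12.066180229187012, 39.51781463623047), 77.41062927246094) ((497.3094482421875, 188.32342529296875), (12.74587631225586, 39.32483673095703), 78.5623550415039)
```

View pics/w_tray.png

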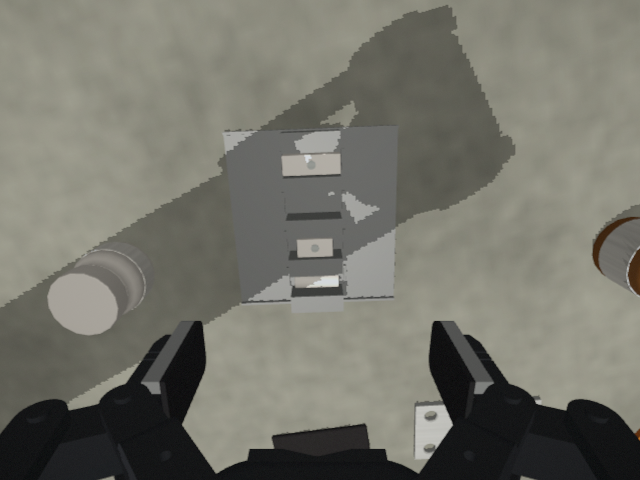

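The view shows the long electrode at (311,164), 38.6 mm measured, in the far-left pocket. The others are the short one at (315,248) and the round one at (316,282). Now I'll go above it, preclose, and measure the fingertips.

Run:
```python
from h import *
from plant import manip
s=manip.state()
print(go(s,[0.5203,0.2907,0.065],np.radians(-12.6)))
img,rz,K,T=load("w_tray"); P=(cloud(rz,K,T)-s["tool_pos"])@rot(s)
m=(rz>0)&(rz<0.2); m[:310]=0; m[400:]=0
for a,b in((120,215),(425,520)):
    q=np.zeros_like(m);q[:,a:b]=1; p=P[m&q]; print(len(p),p[:,1].max(), np.percentile(p,[1,50,99],0).round(4))
```

```text
(array([-0.16,  3.44,  1.94]), array([ 0.01, -0.45, -0.  ]))
4581 -0.011814616452184278 [[-0.0557 -0.059  -0.009 ]
 [-0.0438 -0.0368  0.0088]
 [-0.0421 -0.0142  0.0145]]
4656 -0.012348608450635415 [[ 0.0426 -0.0593 -0.0088]
 [ 0.0444 -0.0371  0.009 ]
 [ 0.0561 -0.0142  0.0147]]
```

drive_tool(motion=[[[-0.08,0,1],[0,-0.45,0],-0.3],[[-0.08,0,0.94],[0,0,0],-0.3],[[0,1,0],[0,0,0],-0.3],[[0,1,0],[0,0,0],-0.3],[[0,1,0],[0,0,0],-0.3],[[0,0.4,0],[0,0,0],-0.3],[[0,0,0],[0,0,0],-0.3],[[0,0,0],[0,0,0],-0.3]])

```text
time: 5.85
tool_pos: [0.5202, 0.2916, 0.0673]
tool_rot: [0.703, -0.703, 0.077, -0.078]
contact_force: [0.9, -0.4, 0.7]
gripper_width: 0.649
```

```bash
cat > tips.py <<'E'
from h import *
from plant import manip
import sys
s=manip.state()
img,rz,K,T=wrist(manip,sys.argv[1]); P=(cloud(rz,K,T)-s["tool_pos"])@rot(s)
print(s["tool_pos"],s["gripper_width"])
m=(rz>0)&(rz<0.2)&(np.abs(P[...,2])<0.013)&(P[...,1]>-0.04)
for sg in (-1,1):
    p=P[m&(sg*P[...,0]>0.015)]; print(len(p),"tip y",np.percentile(p[:,1],99.5).round(4),"inner x",np.abs(p[:,0]).min().round(4), "99%", np.percentile(np.abs(p[p[:,1]>-0.025][:,0]),[1,50,99]).round(4))
W=cloud(rz,K,T); q=(img.min(2)>130)&(W[...,2]>0.02)&(W[...,2]<0.0255)&(np.hypot(W[...,0]-0.5203,W[...,1]-0.2907)<0.024)
n,l,st,ce=cv2.connectedComponentsWithStats(q.astype(np.uint8))
for k in range(1,n):
    if st[k,4]>200: print(st[k],ce[k],cv2.minAreaRect((W[l==k][:,:2]*1000).astype(np.float32)),np.median(W[l==k][:,2]))
E
python3 tips.py w_pre
```

```text
[0.52022903 0.29157601 0.06734115] 0.6494222322475904
2902 tip y 0.0438 inner x 0.0151 99% [0.0162 0.0278 0.0408]
2912 tip y 0.0439 inner x 0.0151 99% [0.0162 0.0286 0.0414]
[ 278  269   78   25 1904] [316.53518908 280.95115546] ((520.4055786132812, 290.754638671875), (14.304729461669922, 39.915191650390625), 77.5351791381836) 0.02264397205739989
```

View pics/w_pre.png

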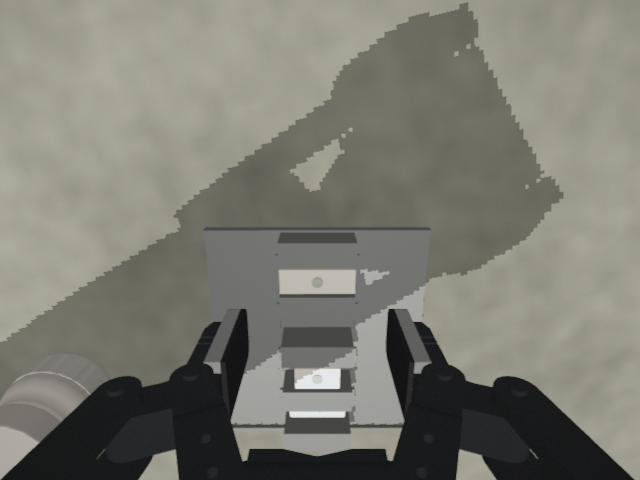

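The electrode is centred between the fingers at (317,282), measured 39.9 x 14.3 mm at (0.5204, 0.2908). I'll check tip depth at this opening.

Run:
```python
from h import *
from plant import manip
s=manip.state(); img,rz,K,T=load("w_pre"); P=(cloud(rz,K,T)-s["tool_pos"])@rot(s)
m=(rz>0)&(np.abs(P[...,2])<0.02)&(P[...,1]>-0.06)&(P[...,1]<0.02)&(np.abs(P[...,0])>0.02)
p=P[m]; print(np.percentile(p[:,1],[50,90,99,100]),np.percentile(np.abs(p[p[:,1]>-0.02][:,0]),[1,50,99]))
print(go(s,[0.5204,0.2908,0.004],np.radians(-12.5)))
```

```text
[-0.05281218 -0.02046022 -0.00714458 -0.00227066] [0.02751502 0.02820844 0.04107801]
(array([-0.01,  2.56, -0.05]), array([-0.02, -0.02,  0.03]))
```

drive_tool(motion=[[[0,0.8,-0.03],[0,0,0],-0.3],[[0,0.8,0],[0,0,0],-0.3],[[0,0.6,0],[0,0,0],-0.3],[[0,0.36,0],[0,0,0],-0.3],[[0,0,0],[0,0,0],-0.3],[[0,0,0],[0,0,0],1],[[0,0,0],[0,0,0],1],[[0,0,0],[0,0,0],1],[[0,0,0],[0,0,0],1],[[0,0,0],[0,0,0],1]])

```text
time: 6.9
tool_pos: [0.5202, 0.2915, 0.0038]
tool_rot: [0.703, -0.703, 0.077, -0.078]
contact_force: [-0.4, -0.8, 6.3]
gripper_width: 0.452
```

drive_tool(motion=[[[0,-0.3,0],[0,0,0],1],[[0,-0.6,0],[0,0,0],1],[[0,-0.8,0],[0,0,0],1],[[0,-0.8,0],[0,0,0],1],[[0,-0.8,0],[0,0,0],1],[[0,-0.7,0],[0,0,0],1],[[0,0,0],[0,0,0],1],[[0,0,0],[0,0,0],1]])

```text
time: 7.7
tool_pos: [0.5194, 0.2912, 0.1022]
tool_rot: [0.703, -0.703, 0.077, -0.077]
contact_force: [0.7, -0.3, -1.6]
gripper_width: 0.454
```

```bash
cat > held.py <<'E'
from h import *
from plant import manip
import sys
s=manip.state()
img,rz,K,T=wrist(manip,sys.argv[1]); P=(cloud(rz,K,T)-s["tool_pos"])@rot(s)
print(s["time"],s["tool_pos"],s["gripper_width"],s["contact_force"].round(1),s["joint_pos"].round(2))
q=(img.min(2)>90)&(np.abs(P[...,0])<0.0195)&(np.abs(P[...,2])<0.02)&(P[...,1]>-0.04)&(P[...,1]<0.015)
p=P[q]; print(len(p),"tool-frame x,y,z pct",np.percentile(p,[1,10,50,90,99],0).round(4).tolist())
E
python3 held.py w_lift
```

```text
7.7 [0.51935827 0.29116501 0.10222879] 0.45369786197046497 [ 0.7 -0.3 -1.6] [0.39 0.1  1.79 0.   1.25 0.6 ]
5967 tool-frame x,y,z pct [[-0.0184, -0.02, -0.0077], [-0.015, -0.0194, -0.0053], [0.0005, -0.0183, 0.0043], [0.0157, -0.0048, 0.0062], [0.0192, -0.0002, 0.0066]]
```

The electrode is held level, with its underside about at TCP height (tool y ≈ 0). Now to the pad.

Run:
```python
from h import *
from plant import manip
print(go(manip.state(),[0.457,0.0046,0.03],np.radians(-12.4)))
```

```text
(array([  0.08,   2.86, -11.71]), array([ 0.01, -0.03, -0.01]))
```

drive_tool(motion=[[[0,0,-0.5],[0,0,0],1],[[0,0,-1],[0,0,0],1],[[0,0,-1],[0,0,0],1],[[0,0,-1],[0,0,0],1],[[0,0,-1],[0,0,0],1],[[0,0,-1],[0,0,0],1],[[0,0.4,-1],[0,0,0],1],[[0,0.4,-1],[0,0,0],1],[[0,0.4,-1],[0,0,0],1],[[0,0.4,-1],[0,0,0],1],[[0,0.4,-1],[0,0,0],1],[[0.08,0.4,-1],[0,0,0],1]])

```text
time: 8.95
tool_pos: [0.457, 0.0088, 0.0406]
tool_rot: [-0.703, 0.703, -0.078, 0.077]
contact_force: [0.2, -0.2, 0.3]
gripper_width: 0.452
```

drive_tool(motion=[[[0,0.46,-0.2],[0,0,0],1],[[0,0.4,0],[0,0,0],1],[[0,0.2,0],[0,0,0],1],[[0,0.1,0],[0,0,0],1],[[0,0,0],[0,0,0],1],[[0,0,0],[0,0,0],1]])

```text
time: 9.55
tool_pos: [0.4582, 0.0057, 0.0137]
tool_rot: [0.703, -0.703, 0.077, -0.077]
contact_force: [0.2, -0.2, 0.2]
gripper_width: 0.454
```

Now lower until contact (expected TCP about 4.5 mm).

drive_tool(motion=[[[0,0.2,0],[0,0,0],1],[[0,0.12,0],[0,0,0],1],[[0,0.04,0],[0,0,0],1],[[0,0,0],[0,0,0],1],[[0,0,0],[0,0,0],1]])

```text
time: 10.05
tool_pos: [0.4579, 0.0053, 0.0048]
tool_rot: [0.703, -0.703, 0.077, -0.077]
contact_force: [-3.6, 0.7, 5.4]
gripper_width: 0.451
```

drive_tool(motion=[[[0,0,0],[0,0,0],0],[[0,0,0],[0,0,0],-0.3],[[0,0,0],[0,0,0],-0.3],[[0,0,0],[0,0,0],-0.3],[[0,0,0],[0,0,0],-0.3],[[0,-0.6,0],[0,0,0],-0.3],[[0,-1,0],[0,0,0],-0.3],[[0,-1,0],[0,0,0],-0.3],[[0,0,0],[0,0,0],-0.3],[[0,0,0],[0,0,0],-0.3]])

```text
time: 11.05
tool_pos: [0.4581, 0.0051, 0.0696]
tool_rot: [-0.703, 0.703, -0.077, 0.078]
contact_force: [-0.3, 0.7, 0.2]
gripper_width: 0.647
```

```bash
cat > elec.py <<'E'
from h import *
from plant import manip
import sys
s=manip.state()
img,rz,K,T=wrist(manip,sys.argv[1]); W=cloud(rz,K,T); zt=float(sys.argv[2]); c=np.array(eval(sys.argv[3]))
print(s["time"],s["tool_pos"],s["gripper_width"])
q=(img.min(2)>float(sys.argv[4]))&(np.abs(W[...,2]-zt)<0.003)&(np.hypot(W[...,0]-c[0],W[...,1]-c[1])<0.05)
n,l,st,ce=cv2.connectedComponentsWithStats(q.astype(np.uint8))
for k in range(1,n):
    if st[k,4]>200: print(st[k],ce[k].round(1),cv2.minAreaRect((W[l==k][:,:2]*1000).astype(np.float32)),np.percentile(W[l==k][:,2],[5,50,95]).round(4))
E
python3 elec.py w_pad 0.024 0.458,0.005 80
```

```text
11.05 [0.45807103 0.00512182 0.06964776] 0.6470806018706793
[ 278  265   77   28 1995] [316.2 279.3] ((458.0923156738281, 4.477607727050781), (14.860569953918457, 40.10084915161133), 77.32810974121094) [0.0223 0.0236 0.0247]
```

drive_tool(motion=[[[0,0,0],[0,1,0],-0.3],[[0,0,0],[0,1,0],-0.3],[[0,0,0],[0,1,0],-0.3],[[0,0,0],[0,1,0],-0.3],[[0,0,0],[0,1,0],-0.3],[[0,0,0],[0,1,0],-0.3],[[0,0,0],[0,1,0],-0.3],[[0,0,0],[0,1,0],-0.3],[[0,0,0],[0,1,0],-0.3]])

```text
time: 12.0
tool_pos: [0.4564, 0.0054, 0.0674]
tool_rot: [-0.619, 0.62, -0.343, 0.34]
contact_force: [-0.4, -0.4, 0.5]
gripper_width: 0.652
```

drive_tool(motion=[[[0,0,0],[0,1,0],-0.3],[[0,0,0],[0,1,0],-0.3],[[0,0,0],[0,1,0],-0.3],[[0,0,0],[0,1,0],-0.3],[[0,0,0],[0,1,0],-0.3],[[0,0,0],[0,1,0],-0.3],[[0,0,0],[0,1,0],-0.3],[[0,0,0],[0,1,0],-0.3],[[0,0,0],[0,1,0],-0.3],[[0,0,0],[0,0,0],-0.3],[[0,0,0],[0,0,0],-0.3]])

```text
time: 13.1
tool_pos: [0.4569, 0.0053, 0.0681]
tool_rot: [0.442, -0.443, 0.552, -0.551]
contact_force: [-0.9, 0.7, -0.0]
gripper_width: 0.652
```

```bash
python3 elec.py w_pad2 0.024 0.458,0.005 80
python3 - <<'E'
from h import *
from plant import manip
s=manip.state(); print(s["joint_pos"].round(2),go(s,[0.4581,0.0045,0.0115],np.radians(77.4)))
E
```

```text
13.1 [0.45686952 0.00530184 0.06808846] 0.6521147657908987
[ 306  239   28   73 1978] [319.2 274.8] ((458.27880859375, 4.363321304321289), (13.853716850280762, 40.616275787353516), 77.2043228149414) [0.0227 0.0237 0.0248]
[-0.15 -0.2   2.13 -0.    1.21  1.64] (array([0.02, 2.27, 0.05]), array([0.02, 0.03, 0.  ]))
```

drive_tool(motion=[[[0,0.8,0.05],[0,0,0],-0.3],[[0,0.8,0],[0,0,0],-0.3],[[0,0.5,0],[0,0,0],-0.3],[[0,0.17,0],[0,0,0],-0.3],[[0,0,0],[0,0,0],-0.3],[[0,0,0],[0,0,0],1],[[0,0,0],[0,0,0],1],[[0,0,0],[0,0,0],1],[[0,0,0],[0,0,0],1],[[0,0,0],[0,0,0],1],[[0,0,0],[0,0,0],1]])

```text
time: 14.25
tool_pos: [0.4599, 0.0048, 0.0137]
tool_rot: [-0.443, 0.442, -0.551, 0.552]
contact_force: [-0.8, -0.0, 6.4]
gripper_width: 0.142
```

drive_tool(motion=[[[0,-0.4,0],[0,0,0],1],[[0,-0.8,0],[0,0,0],1],[[0,-1,0],[0,0,0],1],[[0,-1,0],[0,0,0],1],[[0,-0.6,0],[0,0,0],1],[[0,0,0],[0,0,0],1],[[0,0,0],[0,0,0],1]])

```text
time: 14.95
tool_pos: [0.4587, 0.0049, 0.1074]
tool_rot: [0.442, -0.442, 0.552, -0.552]
contact_force: [-0.5, -0.7, -0.4]
gripper_width: 0.14
```

```bash
sed -i 's/(np.abs(P\[...,0\])<0.0195)&(np.abs(P\[...,2\])<0.02)/(np.abs(P[...,0])<0.012)\&(np.abs(P[...,2])<0.03)/' held.py; python3 held.py w_held2
python3 - <<'E'
from h import *
from plant import manip
s=manip.state(); h=np.radians(-12.2)
img,rz,K,T=load("w_held2"); P=(cloud(rz,K,T)-s["tool_pos"])@rot(s)
q=(img.min(2)>60)&(np.abs(P[...,0])<0.009)&(np.abs(P[...,2])<0.03)&(P[...,1]<-0.009)&(P[...,1]>-0.018)
p=P[q]; print(len(p),cv2.minAreaRect((p[:,[0,2]]*1000).astype(np.float32)),np.median(p[:,1]), "slope z-y",np.polyfit(p[:,2],p[:,1],1))
print(go(s,np.array([0.4925,-0.2954,0.10])+0.004*np.array([np.cos(h),np.sin(h),0]),h+np.pi/2))
E
```

```text
14.95 [0.45868636 0.00494301 0.10735182] 0.14027449671543482 [-0.5 -0.7 -0.4] [-0.15 -0.25  2.11 -0.    1.28  1.64]
3783 tool-frame x,y,z pct [[-0.0093, -0.0373, -0.0206], [-0.006, -0.011, -0.0154], [-0.0006, -0.01, 0.0058], [0.005, -0.0035, 0.0185], [0.0085, 0.0082, 0.019]]
3136 ((0.18748950958251953, -0.8266525268554688), (17.968294143676758, 41.14451599121094), 0.8477074503898621) -0.010894581673865644 slope z-y [-0.00409737 -0.011002  ]
(array([11.43,  0.26,  4.11]), array([ 0.02, -0.07,  0.  ]))
```

Held squarely, with the underside 9 mm below the TCP and the centre -0.8 mm along tool z. Now over the holder.

drive_tool(motion=[[[0.5,0,0.1],[0,0,0],1],[[1,0,0.35],[0,0,0],1],[[1,0,0.35],[0,0,0],1],[[1,0,0.35],[0,0,0],1],[[1,0,0.35],[0,0,0],1],[[1,0,0.35],[0,0,0],1],[[1,0,0.35],[0,0,0],1],[[1,0,0.4],[0,0,0],1],[[1,0.1,0.4],[0,0,0],1],[[1,0.1,0.4],[0,0,0],1],[[1,0.1,0.4],[0,0,0],1],[[0.9,0,0.3],[0,0,0],1]])

```text
time: 16.2
tool_pos: [0.4958, -0.2971, 0.098]
tool_rot: [0.442, -0.443, 0.553, -0.551]
contact_force: [0.3, -0.3, 0.3]
gripper_width: 0.139
```

drive_tool(motion=[[[0,0.3,0],[0,0,0],1],[[0,0.4,0],[0,0,0],1],[[0,0.3,0],[0,0,0],1],[[0,0,0],[0,0,0],1],[[0,0,0],[0,0,0],1]])

```text
time: 16.7
tool_pos: [0.4967, -0.2946, 0.0744]
tool_rot: [0.443, -0.443, 0.552, -0.551]
contact_force: [-0.1, -0.3, -0.7]
gripper_width: 0.144
```

```bash
python3 held.py w_over
cat > rel.py <<'E'
from h import *
from plant import manip
s=manip.state(); h=np.radians(-12.2); H=np.array([[np.cos(h),-np.sin(h)],[np.sin(h),np.cos(h)]])
print("TCP in holder frame mm",(H.T@(s["tool_pos"][:2]-[0.4925,-0.2954])*1000).round(2),"z",(s["tool_pos"][2]*1000).round(2),"yaw x",np.degrees(np.arctan2(rot(s)[1,0],rot(s)[0,0])).round(2),"F holder",(H.T@s["contact_force"][:2]).round(2),s["contact_force"][2].round(2),s["time"],s["gripper_width"])
E
python3 rel.py
```

```text
16.7 [ 0.49670984 -0.29455503  0.07436241] 0.1437694725615819 [-0.1 -0.3 -0.7] [-0.66  0.09  1.85  0.    1.2   1.12]
3770 tool-frame x,y,z pct [[-0.0093, -0.0372, -0.0206], [-0.0061, -0.0109, -0.0154], [-0.0006, -0.0099, 0.0058], [0.0049, -0.0031, 0.0185], [0.0084, 0.0084, 0.019]]
TCP in holder frame mm [4.42 1.4 ] z 75.03 yaw x -102.5 F holder [-0.1   0.37] 0.46 16.75 0.1380306262131608
```

View pics/w_over.png

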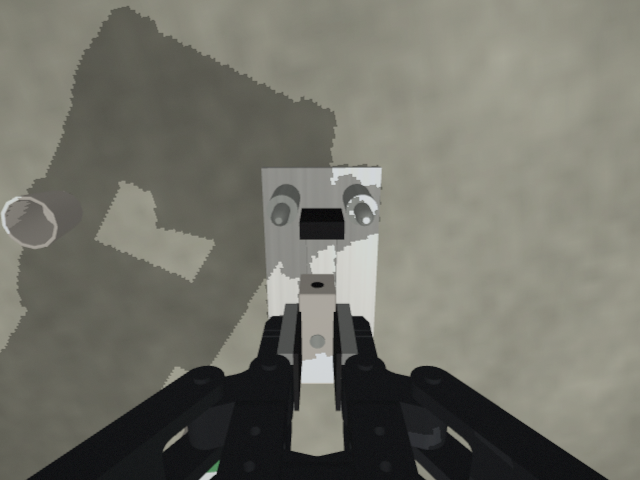

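The view shows the held electrode at (318,300), the fitting at (322,222) and far post tips at (281,218) and (367,218). I'll check lateral alignment directly in this view.

```bash
python3 rel.py
python3 - <<'E'
from h import *
from plant import manip
s=manip.state(); h=np.radians(-12.2); H=np.array([[np.cos(h),-np.sin(h)],[np.sin(h),np.cos(h)]])
img,rz,K,T=load("w_over"); W=cloud(rz,K,T)
L=lambda p: ((p[...,:2]-[0.4925,-0.2954])@H*1000)
m=(img.max(2)<60)&(W[...,2]>0.031)&(W[...,2]<0.036); m[:200]=0;m[250:]=0;m[:,:290]=0;m[:,350:]=0
q=L(W[m]); print("fitting top x",np.percentile(q[:,0],[1,99]),"y",np.percentile(q[:,1],[1,99]),len(q))
n,l,st,ce=cv2.connectedComponentsWithStats(((W[...,2]>0.044)&(W[...,2]<0.055)&(np.indices(rz.shape)[0]<232)&(rz>0)).astype(np.uint8))
for k in range(1,n):
    if st[k,4]>30: print("pin",ce[k].round(1),L(W[l==k].mean(0)),st[k,4])
g=img.min(2)
for v in (172,180,190):
    r=(img[v].max(1).astype(int)); print(v,np.where(np.abs(W[v,:,2]-0.005)<0.0015)[0][[0,-1]])
    u=np.where(np.abs(W[v,:,2]-0.005)<0.0015)[0][[0,-1]]; print(L(ray(np.c_[u,[v,v]],K,T,0.005)))
# held electrode x-centre
P=(W-s["tool_pos"])@rot(s); m=(img.min(2)>60)&(P[...,1]<-0.009)&(P[...,1]>-0.0125)&(P[...,2]>0.013)&(P[...,2]<0.018)&(np.abs(P[...,0])<0.0095); print("elec x tool",np.percentile(P[m][:,0],[1,99]),m.sum(), "holder", np.percentile(L(W[m])[:,1],[1,99]))
E
```

```text
TCP in holder frame mm [4.42 1.4 ] z 75.03 yaw x -102.5 F holder [-0.1   0.37] 0.46 16.75 0.1380306262131608
fitting top x [27.28484404 35.99968188] y [-10.47395839  10.46502091] 765
pin [363.8 216.4] [ 42.71607123 -18.43980758] 270
pin [279.  216.7] [42.78375853 18.80654432] 262
172 [261 380]
[[ 55.62598874  31.97703624]
 [ 55.32397193 -31.52752133]]
180 [262 380]
[[ 51.34545688  31.65761677]
 [ 51.04519859 -31.72841331]]
190 [262 379]
[[ 45.91794866  31.92960202]
 [ 45.61927518 -31.44180134]]
elec x tool [-0.00765264  0.00580158] 293 holder [-4.49241987  8.98447151]
```

drive_tool(motion=[[[0.06,0.5,0],[0,0,0],1],[[0,0.6,0],[0,0,0],1],[[0,0.5,0],[0,0,0],1],[[0,0.2,0],[0,0,0],1],[[0,0,0],[0,0,0],1],[[0,0,0],[0,0,0],1]])

```text
time: 17.35
tool_pos: [0.4968, -0.2971, 0.0299]
tool_rot: [0.442, -0.442, 0.552, -0.552]
contact_force: [0.5, -0.2, -0.2]
gripper_width: 0.141
```

```bash
python3 rel.py
python3 - <<'E'
from h import *
from plant import manip
img,rz,K,T=wrist(manip,"w_low")
cv2.imwrite("pics/w_low_c.png",cv2.resize(img[150:450,220:420],None,fx=2,fy=2,interpolation=2))
E
```

```text
TCP in holder frame mm [ 4.57 -0.75] z 29.95 yaw x -102.55 F holder [ 0.51 -0.08] -0.16 17.35 0.14114494487929
```

View pics/w_low_c.png

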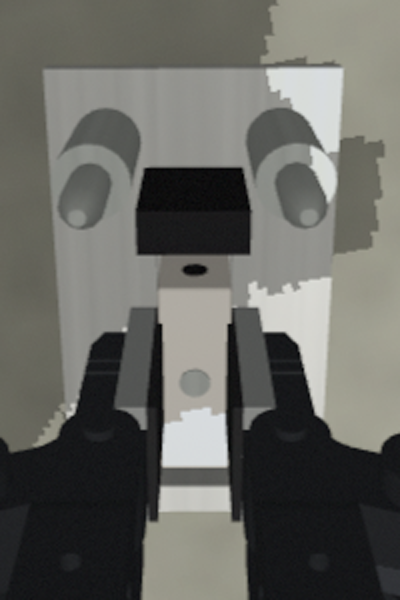

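The electrode (crop centre 195) lines up with the fitting (194.5) and pins (193). Lowering slowly.

drive_tool(motion=[[[0,0.25,0],[0,0,0],1],[[0,0.2,0],[0,0,0],1],[[0,0.1,0],[0,0,0],1],[[0,0.05,0],[0,0,0],1],[[0,0,0],[0,0,0],1],[[0,0,0],[0,0,0],1]])

```text
time: 18.0
tool_pos: [0.4969, -0.2971, 0.0151]
tool_rot: [-0.442, 0.442, -0.551, 0.552]
contact_force: [0.8, -0.0, 0.0]
gripper_width: 0.142
```

```bash
python3 rel.py
```

```text
TCP in holder frame mm [ 4.65 -0.77] z 15.15 yaw x -102.55 F holder [0.78 0.16] 0.05 18.0 0.14197424564181368
```

drive_tool(motion=[[[0,0.04,0],[0,0,0],1],[[0,0.02,0],[0,0,0],1],[[0,0,0],[0,0,0],1],[[0,0,0],[0,0,0],1]])

```text
time: 18.4
tool_pos: [0.497, -0.2972, 0.0147]
tool_rot: [-0.442, 0.442, -0.552, 0.552]
contact_force: [-2.8, 2.1, 5.2]
gripper_width: 0.145
```

```bash
python3 rel.py
```

```text
TCP in holder frame mm [ 4.76 -0.81] z 14.67 yaw x -102.54 F holder [-3.13  1.44] 5.21 18.4 0.1454745222781402
```

drive_tool(motion=[[[0,-0.02,0.04],[0,0,0],1],[[0,0,0.04],[0,0,0],1],[[0,0,0.03],[0,0,0],1],[[0,0,0],[0,0,0],1]])

```text
time: 18.8
tool_pos: [0.4996, -0.298, 0.0147]
tool_rot: [-0.442, 0.443, -0.552, 0.552]
contact_force: [-3.0, 0.4, 5.3]
gripper_width: 0.145
```

```bash
python3 rel.py
```

```text
TCP in holder frame mm [ 7.46 -1.  ] z 14.7 yaw x -102.54 F holder [-2.98 -0.27] 5.28 18.8 0.14540523952743623
```

drive_tool(motion=[[[0,0,0.03],[0,0,0],1],[[0,0,0.02],[0,0,0],1],[[0,0,0],[0,0,0],1],[[0,0,0],[0,0,0],1]])

```text
time: 19.2
tool_pos: [0.5003, -0.2982, 0.0147]
tool_rot: [0.442, -0.443, 0.552, -0.551]
contact_force: [-3.7, 0.3, 6.5]
gripper_width: 0.139
```

```bash
python3 rel.py
```

```text
TCP in holder frame mm [ 8.23 -1.04] z 14.69 yaw x -102.54 F holder [-3.68 -0.49] 6.53 19.2 0.13923309949508364
```

drive_tool(motion=[[[0,0,0.03],[0,0,0],1],[[0,0,0.03],[0,0,0],1],[[0,0,0],[0,0,0],1],[[0,0,0],[0,0,0],1]])

```text
time: 19.6
tool_pos: [0.5004, -0.2981, 0.0147]
tool_rot: [0.441, -0.444, 0.553, -0.55]
contact_force: [-10.2, 1.7, 11.3]
gripper_width: 0.141
```

```bash
python3 rel.py
```

```text
TCP in holder frame mm [ 8.25 -1.03] z 14.67 yaw x -102.52 F holder [-10.28  -0.51] 11.33 19.6 0.14087791883592415
```

Stalled at 8.25 mm with 10 N endways, so it is butted. I'll relax slightly, release and rise.

drive_tool(motion=[[[0,0,0.01],[0,0,0],1],[[0,0,0],[0,0,0],1],[[0,-0.02,-0.03],[0,0,0],1],[[0,0,0],[0,0,0],0.5],[[0,0,0],[0,0,0],0],[[0,0,0],[0,0,0],-0.3],[[0,0,0],[0,0,0],-0.3],[[0,0,0],[0,0,0],-0.3],[[0,-0.5,0],[0,0,0],-0.3],[[0,-1,0],[0,0,0],-0.3],[[0,-1,0],[0,0,0],-0.3],[[0,-0.8,0],[0,0,0],-0.3]])

```text
time: 20.8
tool_pos: [0.5023, -0.2986, 0.0997]
tool_rot: [-0.443, 0.442, -0.551, 0.552]
contact_force: [-0.0, -0.4, -0.3]
gripper_width: 0.649
```

drive_tool(motion=[[[0,-1,0],[0,0,0],-0.3],[[0,-0.5,0],[0,0,0],-0.3],[[0,0,0],[0,0,0],-0.3],[[0,0,0],[0,0,0],-0.3]])

```text
time: 21.2
tool_pos: [0.5014, -0.2979, 0.1342]
tool_rot: [0.442, -0.442, 0.552, -0.552]
contact_force: [-0.7, -0.6, -0.6]
gripper_width: 0.652
```

```bash
python3 rel.py
python3 - <<'E'
from h import *
from plant import manip
img,rz,K,T=wrist(manip,"w_butt"); W=cloud(rz,K,T)
h=np.radians(-12.2); H=np.array([[np.cos(h),-np.sin(h)],[np.sin(h),np.cos(h)]])
L=np.dstack([(W[...,:2]-[0.4925,-0.2954])@H*1000,W[...,2]*1000])
m=(np.abs(L[...,0])<34)&(np.abs(L[...,1])<12)&(np.abs(L[...,2]-25)<2.5)&(rz>0)&(img.min(2)>60)
n,l,st,ce=cv2.connectedComponentsWithStats(m.astype(np.uint8))
for k in range(1,n):
    if st[k,4]>60: print(st[k],cv2.minAreaRect(L[l==k][:,:2].astype(np.float32)),np.percentile(L[l==k][:,2],[5,50,95]))
m=(img.max(2)<60)&(np.abs(L[...,2]-33)<2)&(np.abs(L[...,0]-31)<8)&(np.abs(L[...,1])<14)
print("fit",np.percentile(L[m],[2,98],0))
cv2.imwrite("pics/w_butt_c.png",cv2.resize(img[200:420,220:420],None,fx=2.5,fy=2.5,interpolation=2))
print(go(manip.state(),[0.602,0.0146,0.1],np.radians(79)))
E
```

```text
TCP in holder frame mm [ 9.25 -0.59] z 134.19 yaw x -102.55 F holder [-0.51 -0.76] -0.63 21.2 0.6522991165611751
[ 307  219   21   52 1087] ((5.559999465942383, 0.07153844833374023), (13.843196868896484, 37.27876663208008), 89.80595397949219) [23.63298346 24.78764755 25.85749322]
[303 288  29   4  91] ((-27.406803131103516, 0.21982860565185547), (19.626657485961914, 1.3419615030288696), 89.75542449951172) [22.89198404 25.04134192 27.23882762]
fit [[ 27.57390495 -10.2434725   31.36632387]
 [ 35.76358319  10.02635453  34.15514064]]
(array([-13.07,   1.34,   1.23]), array([ 0.02, -0.31, -0.01]))
```

View pics/w_butt_c.png

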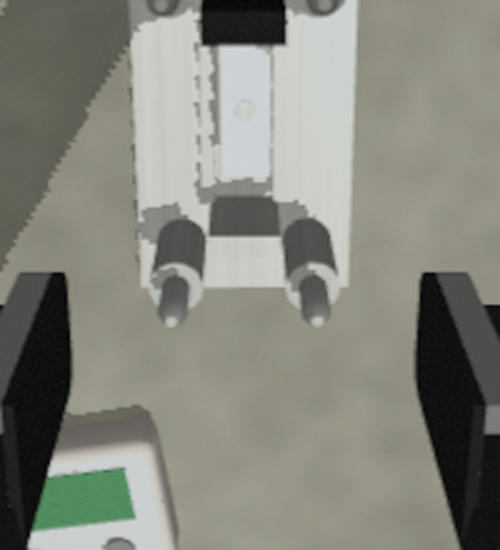

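The electrode stands upright in the channel against the fitting (crop (245,110)). Its near end is at x = -13.1 mm, giving a centre of about 6.9 mm, with y = 0.1 and top 24.8 mm. Next is the cover.

drive_tool(motion=[[[-1,0,0.1],[0,0,0],-0.3],[[-1,0,0.1],[0,0,0],-0.3],[[-1,0,0.1],[0,0,0],-0.3],[[-1,0,0.1],[0,0,0],-0.3],[[-1,0,0.1],[0,0,0],-0.3],[[-1,0,0.1],[0,0,0],-0.3],[[-1,0,0.1],[0,0,0],-0.3],[[-1,0,0.1],[0,0,0],-0.3],[[-1,0,0.1],[0,0,0],-0.3],[[-1,0,0.1],[0,0,0],-0.3],[[-1,0,0.1],[0,0,0],-0.3],[[-1,0.5,0.1],[0,0,0],-0.3]])

```text
time: 22.45
tool_pos: [0.5967, -0.0108, 0.1219]
tool_rot: [-0.443, 0.442, -0.551, 0.552]
contact_force: [-0.2, -0.2, 0.4]
gripper_width: 0.649
```

drive_tool(motion=[[[-1,0.5,0],[0,-0.3,0],-0.3],[[0,0.3,0],[0,0,0],-0.3],[[0,0,0],[0,0,0],-0.3],[[0,0,0],[0,0,0],-0.3]])

```text
time: 22.85
tool_pos: [0.6009, 0.0119, 0.1012]
tool_rot: [0.449, -0.45, 0.546, -0.546]
contact_force: [0.1, 0.1, -0.2]
gripper_width: 0.654
```

```bash
cat > cov.py <<'E'
from h import *
from plant import manip
import sys
s=manip.state(); img,rz,K,T=wrist(manip,sys.argv[1]); W=cloud(rz,K,T)
print(s["tool_pos"],s["time"])
bar=(np.abs(W[...,2]-0.029)<0.002)&(img.min(2)>60)&(np.hypot(W[...,0]-.602,W[...,1]-.0146)<0.05)
n,l,st,ce=cv2.connectedComponentsWithStats(bar.astype(np.uint8)); k=1+st[1:,4].argmax()
print("bar",ce[k].round(1),cv2.minAreaRect((W[l==k][:,:2]*1000).astype(np.float32)),np.median(W[l==k][:,2]))
pl=(np.abs(W[...,2]-0.005)<0.0015)&(img.min(2)>100)&(np.hypot(W[...,0]-.602,W[...,1]-.0146)<0.09)
n,l,st,ce=cv2.connectedComponentsWithStats(pl.astype(np.uint8)); k=1+st[1:,4].argmax()
print("plate",st[k],cv2.minAreaRect((W[l==k][:,:2]*1000).astype(np.float32)))
E
python3 cov.py w_cov
```

```text
[0.60090209 0.01189399 0.10120882] 22.85
bar [310.8 254.6] ((603.8142700195312, 15.573872566223145), (13.779013633728027, 43.927574157714844), 78.23712921142578) 0.02874369564017759
plate [  259   154   105   168 12999] ((603.1293334960938, 15.66534423828125), (62.19072723388672, 112.92286682128906), 78.98810577392578)
```

Run:
```python
from h import *
from plant import manip
print(go(manip.state(),[0.6036,0.0156,0.009],np.radians(78.5)))
```

```text
(array([-0.17,  3.72,  0.06]), array([0.  , 0.08, 0.  ]))
```

drive_tool(motion=[[[-0.17,1,0.06],[0,0.08,0],-0.3],[[0,1,0],[0,0,0],-0.3],[[0,0.8,0],[0,0,0],-0.3],[[0,0.6,0],[0,0,0],-0.3],[[0,0.3,0],[0,0,0],-0.3],[[0,0,0],[0,0,0],-0.3],[[0,0,0],[0,0,0],1],[[0,0,0],[0,0,0],1],[[0,0,0],[0,0,0],1],[[0,0,0],[0,0,0],1],[[0,0,0],[0,0,0],1],[[0,0,0],[0,0,0],1]])

```text
time: 24.1
tool_pos: [0.605, 0.0164, 0.0111]
tool_rot: [-0.448, 0.447, -0.547, 0.548]
contact_force: [-1.0, -0.6, 5.4]
gripper_width: 0.143
```

drive_tool(motion=[[[0,-0.3,0],[0,0,0],1],[[0,-0.6,0],[0,0,0],1],[[0,-0.8,0],[0,0,0],1],[[0,-0.9,0],[0,0,0],1],[[0,-0.8,0],[0,0,0],1],[[0,-0.6,0],[0,0,0],1],[[0,0,0],[0,0,0],1],[[0,0,0],[0,0,0],1]])

```text
time: 24.9
tool_pos: [0.6036, 0.0165, 0.1095]
tool_rot: [0.448, -0.448, 0.547, -0.547]
contact_force: [0.4, -0.7, -2.1]
gripper_width: 0.147
```

```bash
cat > cheld.py <<'E'
from h import *
from plant import manip
import sys
s=manip.state(); img,rz,K,T=wrist(manip,sys.argv[1]); W=cloud(rz,K,T); P=(W-s["tool_pos"])@rot(s)
print(s["time"],s["tool_pos"],s["gripper_width"],s["contact_force"].round(1))
m=(rz>0)&(P[...,1]>-0.001)&(P[...,1]<0.009)&(img.min(2)>60)&(np.abs(P[...,0])<0.045)&(np.abs(P[...,2])<0.07)
n,l,st,ce=cv2.connectedComponentsWithStats(m.astype(np.uint8)); k=1+st[1:,4].argmax(); p=P[l==k]
A=np.c_[p[:,0],p[:,2],np.ones(len(p))]; c=np.linalg.lstsq(A,p[:,1],rcond=None)[0]
print("plate px",st[k],"top y=",c[2].round(4),"tilt x,z",c[:2].round(4)); 
# all plate-like pixels: outer outline
q=np.abs(P[...,1]-(A.mean()*0+c[0]*P[...,0]+c[1]*P[...,2]+c[2]))<0.0015
q&=(np.abs(P[...,0])<0.045)&(np.abs(P[...,2])<0.07)&(rz>0)
r=cv2.minAreaRect((P[q][:,[0,2]]*1000).astype(np.float32)); print("plate rect tool (x,z)",r)
E
python3 cheld.py w_ch
```

```text
24.9 [0.60362192 0.01654096 0.10951234] 0.14709703647213573 [ 0.4 -0.7 -2.1]
plate px [  236   187   162   182 18268] top y= 0.0062 tilt x,z [0.0002 0.0054]
plate rect tool (x,z) ((-0.7800197601318359, -1.3175582885742188), (62.380245208740234, 113.04874420166016), 0.07592053711414337)
```

The cover is held level, with its underside 11.2 mm below the TCP and the plate centre at tool (-0.8, -1.3) mm.

Run:
```python
from h import *
from plant import manip
h=np.radians(-12.2); H=np.array([[np.cos(h),-np.sin(h)],[np.sin(h),np.cos(h)]])
t=np.r_[np.array([0.4925,-0.2954])+H@[0.0013,-0.0008],0.1]
print(t,go(manip.state(),t,h+np.pi/2))
```

```text
[ 0.49360158 -0.29645665  0.1       ] (array([13.14,  0.35, -1.8 ]), array([0.02, 0.15, 0.  ]))
```

drive_tool(motion=[[[0.5,0,-0.1],[0,0.15,0],1],[[1,0,-0.1],[0,0,0],1],[[1,0,-0.2],[0,0,0],1],[[1,0,-0.2],[0,0,0],1],[[1,0,-0.2],[0,0,0],1],[[1,0,-0.2],[0,0,0],1],[[1,0,-0.2],[0,0,0],1],[[1,0,-0.2],[0,0,0],1],[[1,0,-0.1],[0,0,0],1],[[1,0,-0.1],[0,0,0],1],[[1,0,-0.1],[0,0,0],1],[[1,0.2,-0.1],[0,0,0],1]])

```text
time: 26.15
tool_pos: [0.498, -0.2565, 0.1039]
tool_rot: [0.444, -0.444, 0.551, -0.55]
contact_force: [0.3, 0.5, -0.5]
gripper_width: 0.146
```

drive_tool(motion=[[[1,0.15,0],[0,0,0],1],[[0.6,0.2,0],[0,0,0],1],[[0,0.2,0],[0,0,0],1],[[0,0,0],[0,0,0],1],[[0,0,0],[0,0,0],1]])

```text
time: 26.65
tool_pos: [0.4906, -0.2931, 0.0902]
tool_rot: [0.444, -0.444, 0.551, -0.55]
contact_force: [-0.1, -0.3, -1.3]
gripper_width: 0.15
```

```bash
python3 rel.py; python3 cheld.py w_co
python3 - <<'E'
import cv2;i=cv2.imread('pics/w_co.png')[130:430,200:440];cv2.imwrite('pics/w_co_c.png',cv2.resize(i,None,fx=2,fy=2,interpolation=2))
E
```

```text
TCP in holder frame mm [-2.32  1.88] z 90.17 yaw x -102.16 F holder [ 0.01 -0.34] -1.33 26.65 0.14964113196400067
26.65 [ 0.49063344 -0.2930701   0.09016868] 0.14964113196400067 [-0.1 -0.3 -1.3]
plate px [  236   187   162   182 18243] top y= 0.0062 tilt x,z [0.0002 0.005 ]
plate rect tool (x,z) ((-0.748504638671875, -1.4872245788574219), (62.443687438964844, 113.39850616455078), 0.0755845457315445)
```

View pics/w_co_c.png

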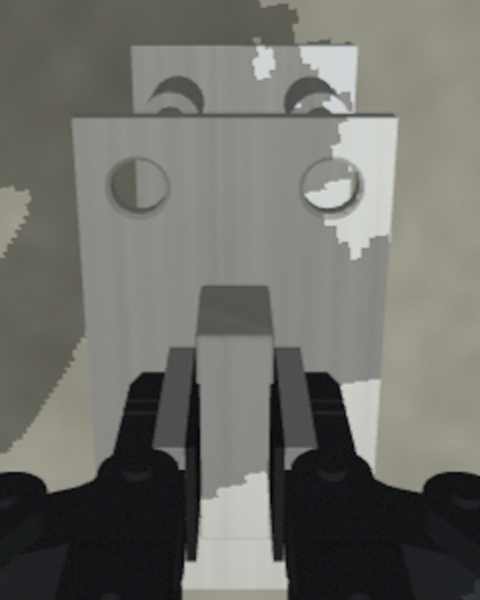

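The plate is over the holder; the holes at crop (138,187) and (332,187) still need about +3.7 mm along tool z and +2.6 mm along tool x.

drive_tool(motion=[[[0.1,0.3,0.15],[0,0,0],1],[[0,0.3,0],[0,0,0],1],[[0,0.15,0],[0,0,0],1],[[0,0,0],[0,0,0],1],[[0,0,0],[0,0,0],1]])

```text
time: 27.2
tool_pos: [0.4938, -0.2972, 0.0718]
tool_rot: [0.444, -0.444, 0.55, -0.55]
contact_force: [-0.2, 0.9, -0.7]
gripper_width: 0.15
```

```bash
python3 rel.py; python3 cheld.py w_co2
python3 - <<'E'
from h import *
from plant import manip
img,rz,K,T=load("w_co2"); s=manip.state(); W=cloud(rz,K,T); P=(W-s["tool_pos"])@rot(s)
# far holes: plate-top pixels absent inside; pin tips seen through them
u,v=np.meshgrid(range(640),range(480)); 
pl=(np.abs(P[...,1]-0.0062-0.005*P[...,2])<0.0015)
for x in(-.0195,.0185):
    pc=proj(s["tool_pos"]+rot(s)@np.array([x,0.0064,0.0407]),K,T)[0]
    r=(np.hypot(u-pc[0],v-pc[1])<22)&(P[...,1]>0.0085)|((np.hypot(u-pc[0],v-pc[1])<22)&~pl)
    n,l,st,ce=cv2.connectedComponentsWithStats(r.astype(np.uint8))
    k=1+st[1:,4].argmax(); vv,uu=np.where(l==k)
    hole=ray(np.c_[uu,vv],K,T,s["tool_pos"][2]-0.0064); c=(cv2.minEnclosingCircle((hole[:,:2]*1000).astype(np.float32)))
    h=np.radians(-12.2); H=np.array([[np.cos(h),-np.sin(h)],[np.sin(h),np.cos(h)]])
    print(pc,st[k],"hole holder mm",((np.array(c[0])/1000-[0.4925,-0.2954])@H*1000).round(2),"r",round(c[1],2))
    z=W[l==k]; zz=z[(z[:,2]>0.042)&(z[:,2]<0.055)]
    if len(zz): print("pin pts",len(zz),((zz.mean(0)[:2]-[0.4925,-0.2954])@H*1000).round(2),zz[:,2].max())
cv2.imwrite("pics/w_co2_c.png",cv2.resize(img[130:430,200:440],None,fx=2,fy=2,interpolation=2))
E
```

```text
TCP in holder frame mm [ 1.66 -1.52] z 71.76 yaw x -102.19 F holder [-0.39  0.83] -0.71 27.2 0.14966245268875147
27.2 [ 0.49379598 -0.29723882  0.0717621 ] 0.14966245268875147 [-0.2  0.9 -0.7]
plate px [  236   187   162   182 18263] top y= 0.0062 tilt x,z [0.0004 0.0056]
plate rect tool (x,z) ((-0.7588253021240234, -1.4279060363769531), (113.35023498535156, 62.432212829589844), 89.98558807373047)
[268.90268201 224.21842614] [253 210  31  29 616] hole holder mm [42.91 18.32] r 6.03
pin pts 166 [41.66 19.03] 0.05262523793001023
[366.14567278 224.26526833] [350 210  30  28 607] hole holder mm [ 42.92 -19.26] r 6.06
pin pts 140 [ 41.48 -19.36] 0.053113251704588194
```

drive_tool(motion=[[[-0.024,0.2,-0.016],[0,0,0],1],[[0,0.2,0],[0,0,0],1],[[0,0.1,0],[0,0,0],1],[[0,0.1,0],[0,0,0],1],[[0,0,0],[0,0,0],1]])

```text
time: 27.75
tool_pos: [0.4933, -0.2965, 0.0564]
tool_rot: [0.444, -0.444, 0.551, -0.55]
contact_force: [0.6, 0.3, -1.6]
gripper_width: 0.145
```

```bash
python3 rel.py
```

```text
TCP in holder frame mm [ 1.04 -0.89] z 56.43 yaw x -102.2 F holder [0.5 0.4] -1.6 27.75 0.1447775124173609
```

Underside is at about 45 mm, past the pin tops with no contact force. Continuing to seat (TCP about 45.2 mm).

drive_tool(motion=[[[0,0.15,0],[0,0,0],1],[[0,0.15,0],[0,0,0],1],[[0,0.08,0],[0,0,0],1],[[0,0.04,0],[0,0,0],1],[[0,0.02,0],[0,0,0],1],[[0,0,0],[0,0,0],1]])

```text
time: 28.35
tool_pos: [0.4936, -0.2967, 0.046]
tool_rot: [0.444, -0.444, 0.55, -0.55]
contact_force: [0.8, 0.2, -0.5]
gripper_width: 0.146
```

```bash
python3 rel.py
```

```text
TCP in holder frame mm [ 1.41 -1.07] z 46.04 yaw x -102.2 F holder [0.75 0.33] -0.53 28.35 0.14598688461074927
```

drive_tool(motion=[[[0,0.04,0],[0,0,0],1],[[0,0.03,0],[0,0,0],1],[[0,0,0],[0,0,0],1],[[0,0,0],[0,0,0],1]])

```text
time: 28.75
tool_pos: [0.4938, -0.2969, 0.045]
tool_rot: [-0.444, 0.444, -0.55, 0.55]
contact_force: [-2.9, 2.0, 5.1]
gripper_width: 0.146
```

```bash
python3 rel.py; python3 cheld.py w_seat
```

```text
TCP in holder frame mm [ 1.64 -1.22] z 45.03 yaw x -102.2 F holder [-3.28  1.37] 5.09 28.75 0.14564879384602195
28.75 [ 0.49384148 -0.2969393   0.04502993] 0.14564879384602195 [-2.9  2.   5.1]
plate px [  235   187   164   182 18319] top y= 0.0062 tilt x,z [0.0003 0.0016]
plate rect tool (x,z) ((-0.821990966796875, -1.5280036926269531), (113.41609954833984, 62.37211227416992), 89.9242172241211)
```

Contact at exactly the expected height, and level. Release and rise.

drive_tool(motion=[[[0,-0.03,0],[0,0,0],1],[[0,0,0],[0,0,0],0.5],[[0,0,0],[0,0,0],0.1],[[0,0,0],[0,0,0],-0.2],[[0,0,0],[0,0,0],-0.2],[[0,0,0],[0,0,0],-0.2],[[0,-0.5,0],[0,0,0],-0.2],[[0,-1,0],[0,0,0],-0.2],[[0,-1,0],[0,0,0],-0.2],[[0,-1,0],[0,0,0],-0.2],[[0,-0.5,0],[0,0,0],-0.2],[[0,0,0],[0,0,0],-0.2]])

```text
time: 30.0
tool_pos: [0.495, -0.2978, 0.1483]
tool_rot: [-0.444, 0.444, -0.548, 0.552]
contact_force: [-0.1, 0.3, 0.1]
gripper_width: 0.602
```

```bash
python3 rel.py
python3 - <<'E'
from h import *
from plant import manip
img,rz,K,T=wrist(manip,"w_end"); W=cloud(rz,K,T)
h=np.radians(-12.2); H=np.array([[np.cos(h),-np.sin(h)],[np.sin(h),np.cos(h)]])
L=np.dstack([(W[...,:2]-[0.4925,-0.2954])@H*1000,W[...,2]*1000])
m=(np.abs(L[...,2]-39)<1.8)&(np.abs(L[...,0])<75)&(np.abs(L[...,1])<45)&(img.min(2)>50)&(rz>0)
p=L[m]; print("plate",cv2.minAreaRect(p[:,:2].astype(np.float32)),np.linalg.lstsq(np.c_[p[:,:2],np.ones(len(p))],p[:,2],rcond=None)[0])
m=(np.abs(L[...,2]-63)<2)&(np.abs(L[...,0])<30)&(np.abs(L[...,1])<15)&(img.min(2)>50)
print("bar",cv2.minAreaRect(L[m][:,:2].astype(np.float32)),np.median(L[m][:,2]))
f=manip.grab_frame("top"); a=np.load("top0.npz")["img"]
cv2.imwrite("pics/end.png",np.hstack([cv2.resize(img[130:430,180:460],(400,428)),cv2.resize(f["img"][60:380,130:530],(400,428))]))
E
```

```text
TCP in holder frame mm [ 2.96 -1.78] z 148.27 yaw x -102.2 F holder [-0.2   0.24] 0.12 30.0 0.6015251611815345
plate ((0.15016555786132812, -0.1746044158935547), (112.78844451904297, 62.225624084472656), 0.020898230373859406) [-4.24552091e-04  4.02082476e-04  3.87677424e+01]
bar ((0.6794967651367188, -0.09139347076416016), (43.87549591064453, 13.894316673278809), 0.26369044184684753) 62.697609990230525
```

View pics/end.png

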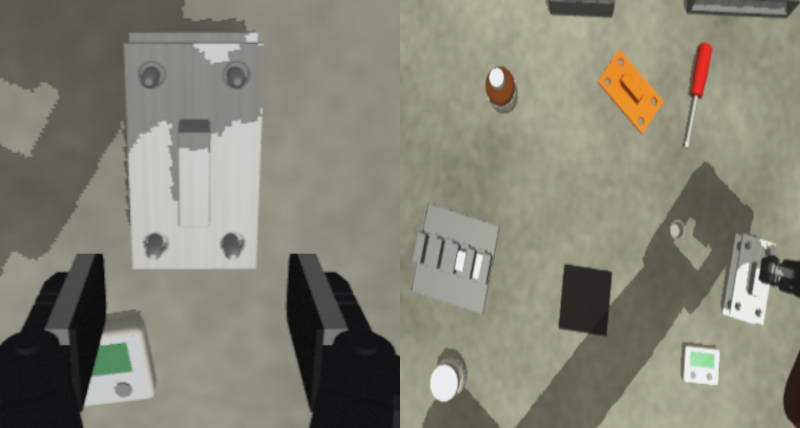

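The cover is seated: all four pins come through at (150,75), (236,75), (155,243) and (232,243), and the plate top is at 38.8 mm and flat. The bystanders are where they were, and the arm is clear.

```bash
python3 -c "
from plant import manip
print(manip.job_done())"
```

```text
the job is handed in; nothing more can be done
None
```

The electrode is fitted and the cover is on. I handed the job in at about 30 s of robot time; the hand-in reports no verdict.

**What I did:** I took the longest electrode from the tray by its ends, set it on the rubber pad and let go. I then regripped it across its width and lowered it to the channel floor. I pushed it against the fitting until it stalled at about 10 N endways, measured at the wrist and including some floor friction. Last, I lowered the cover onto the posts until it made contact, and released it.

**Last checks:**
- **Electrode:** after release, and before the cover went on, it stood with its centre about 6.9 mm towards the fitting (target 7 mm). It was 0.1 mm off the channel's centre line, with its top at 24.8 mm. Its far end was hidden by the fitting, so the centre comes from the near end and the 40 mm length. I couldn't see it again once the cover was on.
- **Cover:** the plate top is at 38.8 mm, so the underside is at 33.8 mm. It is flat within 0.001 rad, about 0.2 mm off the holder's centre, and square to the holder. The grip bar alone read 0.7 mm off, which is still within the limit. All four pins show through the holes.
- **Other objects:** the bystanders in the final top view look unmoved by eye; I did not measure them. The gripper was clear of everything when I handed in.

No check failed. The camera views disagreed with each other by up to about 0.9 mm.

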